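Set out a dosing cup and open the safety cap of the stain cleaner

ROBOT

A 6-joint arm with a two-finger parallel gripper is mounted at the origin on the work surface. World frame = base frame: x ahead of the robot, y to its left, z up, the work surface at z = 0. Lengths are in m, angles in degrees, forces in N, time in s.
With the tool pointing down it reaches from about 0.25 to 0.725 m from the base axis. Payload 9.7 kg.
Tool frame: the origin (TCP) lies between the finger pads; the fingertips stand 25 mm ahead of it and the grasp point (between the pads) lies 6 mm ahead of it; z points along the fingers, y is the line along which they close (so a half turn about z gives the same grasp; the last joint's range is limited). The gripper opens to 85 mm and grips with 20 to 120 N. Pads are 22 mm wide; open, the fingers measure 114 mm over their backs; the gripper's body (76 mm by 85 mm) begins 54 mm behind the grasp point. The pads swing forward as they close: fully open they stand 13 mm farther back than shut.
Start: joints at [-68.526, 4.979, 10.078, 95.1, 0, 90], TCP at [0.201, -0.512, 0.256] pointing down, gripper open.
Joint ranges: [-179.16, 179.16], [-48.56, 103.87], [-65.8, 70.77], [-126.05, 130.52], [-82.76, 87.17], [-180, 180]. Speed limits (degrees/s): [127.2, 127.2, 147.25, 180, 180, 180].

INTERFACE

Orientations are given as [roll, pitch, yaw] about the fixed x, y, z axes, in that order (R = Rz(yaw) Ry(pitch) Rx(roll)).
In Python, from workcell import bot, optics, ticket gives the robot as it stands (bot), with the cameras (optics) and the job (ticket).
- The arm moves only by the tool pendant, called after "Call:" as name(argument=value, ...), one argument or row to a line, values as JSON. Schema: {"type":"object","properties":{"steps":{"type":"array","items":{"type":"array","items":{"type":"number"},"minItems":5,"maxItems":5},"minItems":1,"maxItems":5},"force":{"type":"number"},"only":{"type":"string"},"quiet":{"type":"boolean"},"lines":{"type":"string"}},"required":["steps"],"additionalProperties":false}. steps is a list of rows, 1 to 5 of them, each of 5 numbers: dx, dy, dz in shares of 50 cm (1.0 is 50 cm), then a turn about the tool's z in shares of 180 degrees (1.0 is 180 degrees), then the finger opening in m; each row is the pose to reach, as a shift and turn from the pose commanded when the call began, along the tool's axes at that moment; what a row does not reach only later rows make up. A row lasts 1/12 s, in which the tool goes at most 0.0417 m and 7.16 degrees, less where a joint would pass 70% of its speed; a pose out of reach is approached as far as the arm can. The fingers move at their own pace and stop on an object; force is the grip in N (left out, the last holds). Time passes only in rows, so rows that do not move let the fingers close. The tool returns the time, the measured TCP pose, the force, the opening and the grip force at its end. only (a regular expression) keeps the lines of the reply that match it, lines (a string "A,B") keeps lines A to B, and quiet returns only ok. A shift or turn number past 1, either way, is cut back to 1. Input that does not fit is refused with a message, and nothing moves.
- bot.get_obs(): the state, without advancing time (a new reading comes with each control period).
- optics.camera(name): name is "scene" or "top"; returns the picture (480x640x3 uint8, blue, green, red); there is no depth.
- optics.camera_info(name): a dict with "mtx" (3x3 intrinsics, pixels), "k1" (the pictures are not rectified: a ray, as slopes to the right and down, at radius r is drawn at 1 + k1 r^2 times it, then the intrinsics apply), "extrinsics" (4x4, takes a point from camera to world coordinates). Camera axes: x right, y down, z forward; pixel columns grow to the right and rows downward; lengths in m; the calibration is good to about 2 mm. A picture is of the moment at which its call begins. camera_info takes no time and is no camera call.
- ticket.job_done(): hands the job in; it is judged then, once.
The state is a dict: "time": time; "q": joint angles; "qd": joint speeds; "joint_efforts": joint torques, N m; "ee_pos": TCP position; "tcp_rot": TCP orientation; "wrist_force": force on the tool from outside, world axes, zero at the start; "torque": the same for the moment, N m; "opening": finger opening in m; "grasp_force": force on a finger pad.
Only numpy, scipy, OpenCV 4.12 (cv2) and the standard library are available. Lean on these libraries where they do the work, as an engineer would, in place of code of your own. Each camera call takes 0.05 s, during which the arm holds its last target. There are 200 camera calls.

TASK

Get a dose of stain cleaner ready: take the top dosing cup off the nested stack and stand it, mouth up, on the free floor of the grey drip tray beside the cleaner bottle, setting it down rather than dropping it. Then open the bottle's red child-safety cap: grip it, press it down, twist it counter-clockwise until it comes free and lift it straight off, leaving the bottle standing in the tray. Finish still gripping the cap, held still and level a few centimetres straight above the open mouth, with the other cups and everything else left where they stand.

Things in the scene. Friction and masses are not known exactly. Their poses are not given: they have to be found in the camera images.
- tray: Grey plastic drip tray fixed to the worktop, 220 mm (its x) by 360 mm (its y), walls 16 mm high, 4 mm thick, floor 4 mm thick. Origin: centre of its underside, on the worktop. The cleaner bottle stands near one y end (about 100 mm from the centre), a brush lies near the other; which is where varies. The floor between them, about 120 mm along y, is free.
- bottle: White loose 1 litre cleaner bottle, 0.65 to 1.05 kg. Body 104 mm (its x) by 80 mm (its y), 115 mm high, blue label; loop handle on its +x side reaches 74 mm from the axis and 134 mm up. Shoulder with a collar of 26 mm radius, top at 146 mm; above it the neck, 16 mm radius, three bayonet lugs out to 22.5 mm. Origin: centre of its underside, z up the neck axis. Only friction keeps it from turning.
- mouth (a point): Centre of the bottle's mouth (rim of the neck), 175 mm above the bottle's underside.
- cap: Red round child-safety cap, 56 mm in diameter, 40 mm high, ribbed side, 45 g. Origin: centre of its underside (open end), z up. Locked, its underside is 153 mm above the bottle's and its x axis parallel to the bottle's x within 0.1 rad. It cannot turn unless pressed, cannot turn clockwise, nor lift unless turned. Once turned free it lifts straight off, leaving the neck after 22 mm.
- cap_grip (a point): On the cap's axis, 25 mm above its underside: height to grip. An inner spring pushes the cap up (5 N). Press at least 4 mm (9 N; 11 N at 6 mm; hard stop at 7 mm) and, keeping it down, turn it counter-clockwise seen from above (+ about z) relative to the bottle: free from 0.96 rad (55 deg), stop at about 1.47 rad (84 deg), best 1.22 rad. The bottle does not turn along while pressed.
- cup_top: Top of three equal blue dosing cups with white rims, nested on the worktop. 52 mm high, 30 g, open top: foot 45 to 47 mm in diameter, 25 mm high; above it a straight collar 60 mm in diameter, 27 mm high, 3.5 mm thick, to the rim. Origin: centre of its underside, z up. Each collar rests on the rim below, so cups sit 27 mm apart and only collars show; the top rim is 106 mm above the worktop.
- cup_mid: Middle cup of the stack, same shape and origin; it stays.
- cup_low: Lowest cup of the stack, standing on the worktop, same shape and origin; it stays.
- brush: Wooden scrubbing brush lying bristles down on the tray floor near one end, 150 mm (its x) by 52 mm by 38 mm high. Origin: centre of its underside.
- softener: Lilac fabric softener bottle with a cream cap, 75 mm (x) by 105 mm (y), with a handle to 83 mm on +y, 238 mm high, standing on the worktop at the right. Origin: centre of its underside.
- spray: Pale blue trigger spray bottle, 68 mm in diameter, 214 mm high, standing on the worktop at the far right. Origin: centre of its underside.
- carton: White washing powder carton with a red and a blue band, 85 mm (x) by 160 mm (y), 190 mm high, standing on the worktop at the left. Origin: centre of its underside.
- pegs: Grey basket of clothes pegs, 120 mm (x) by 200 mm (y), 75 mm high, on the worktop beyond the tray. Origin: centre of its underside. Beside it, fixed, stand an iron on its steam station (left) and a slatted cream laundry basket (right), both up to 220 mm high.

How it is judged (in metres and radians):
On the way, in this order (a step that is already met when the one before it is completed fails the run):
1. the top dosing cup stands upright on the tray floor, let go (x of cup_top in the frame of tray between -0.085 and 0.085 m and y of cup_top in the frame of tray between -0.155 and 0.155 m and z of cup_top in the frame of tray between -0.002 and 0.008 m and angle between cup_top's own z axis and vertical below 0.12 rad and contact force between the fingers and cup_top below 0.05 N and linear speed of cup_top below 0.02 m/s), for 0.2 s.
2. the cap is pressed down on the bottle by 3 mm or more (z of cap in the frame of bottle below 0.15 m and contact force between the fingers and cap above 1 N), for 0.05 s.
3. the cap, still on the neck, is turned free of the lugs (more than 0.93 rad) (angle between the x axis of cap and the x axis of bottle, either way round above 0.93 rad and z of cap in the frame of bottle below 0.16 m), for 0.05 s.
At the end, for the whole second after the job is handed in: Fingers hold the cap still, level (0.25 rad), 5 to 115 mm above the mouth, within 30 mm of its axis, off the bottle. Bottle upright (0.1 rad) on the tray floor. Top cup upright (0.12 rad) on the tray floor, let go. Other cups nested; they and the other things moved under 30 mm (z of cap in the frame of bottle between 0.18 and 0.29 m and horizontal distance between cap and mouth below 0.03 m and angle between cap's own z axis and vertical below 0.25 rad and linear speed of cap below 0.03 m/s and contact force between the fingers and cap above 1 N and contact force between cap and bottle below 0.05 N and x of bottle in the frame of tray between -0.1 and 0.1 m and y of bottle in the frame of tray between -0.17 and 0.17 m and z of bottle in the frame of tray between -0.002 and 0.008 m and angle between each of bottle, cup_mid, cup_low's own z axis and vertical below 0.1 rad and x of cup_top in the frame of tray between -0.085 and 0.085 m and y of cup_top in the frame of tray between -0.155 and 0.155 m and z of cup_top in the frame of tray between -0.002 and 0.008 m and angle between cup_top's own z axis and vertical below 0.12 rad and contact force between the fingers and cup_top below 0.05 N and distance of each of cup_mid, cup_low, brush, softener, spray, carton, pegs from where it was at the start of the episode below 0.03 m); the arm keeps its last pose, push and grip.
It fails at once if the bottle is lifted off the tray floor or tipped (z of bottle in the frame of tray above 0.022 m or angle between bottle's own z axis and vertical above 0.35 rad).
It fails at once if the cup is dropped, let go more than 15 mm above the tray floor (z of cup_top in the frame of tray above 0.019 m and horizontal distance between cup_top and cup_mid above 0.05 m and contact force between the fingers and cup_top below 0.05 N).
It fails at once if one of the other cups is moved more than 30 mm (distance of any of cup_mid, cup_low from where it was at the start of the episode above 0.03 m).
It fails at once if the brush, softener, spray bottle, carton or peg basket is moved more than 30 mm (distance of any of brush, softener, spray, carton, pegs from where it was at the start of the episode above 0.03 m).
It also fails if it takes over 54 s, if anything falls off the work surface, if the arm or the gripper's body presses on something with over 40 N, if the wrist force passes 120 N, or if a joint passes its speed limit or range.

## Working session

There is one attempt and no reset: what is moved stays moved. The work goes in short steps, Python scripts to look and compute and a tool call to move; the robot and the scene stay as the last step left them, time stands still between calls to the robot, and variables do not carry over. Pictures are saved under pics/ and viewed, at most 10 in all, crops included, and the job is handed in when it is done.

```bash
ls; mkdir -p pics; python3 - <<'E'
from workcell import bot, optics, ticket
import cv2
for n in("scene","top"):
    cv2.imwrite(f"pics/{n}0.png",optics.camera(n)); i=optics.camera_info(n); print(n,i["mtx"],i["k1"],i["extrinsics"])
o=bot.get_obs(); print(o)
E
```

```text
pics
workcell.py
scene [[452.70654065   0.         326.53147443]
 [  0.         452.70654065 239.20625051]
 [  0.           0.           1.        ]] -0.006202081660396676 [[-6.76173387e-01  4.63736130e-01 -5.72484368e-01  1.27874997e+00]
 [ 7.36742509e-01  4.25443369e-01 -5.25555339e-01  6.20426902e-01]
 [-1.59320806e-04 -7.77140104e-01 -6.29327604e-01  9.17637189e-01]
 [ 0.00000000e+00  0.00000000e+00  0.00000000e+00  1.00000000e+00]]
top [[509.12301395   0.         330.65334578]
 [  0.         509.12301395 238.71327158]
 [  0.           0.           1.        ]] -0.02517865286197209 [[-0.01368468 -0.99603112  0.08794733  0.45194351]
 [-0.99985488  0.01452343  0.00890416 -0.01577449]
 [-0.01014612 -0.08781272 -0.99608533  1.52845128]
 [ 0.          0.          0.          1.        ]]
{'time': 0.1, 'q': array([-6.85252733e+01,  5.00663644e+00,  1.00395457e+01,  9.51001263e+01,
        6.19205198e-04,  8.99996165e+01]), 'qd': array([ 0.03744469,  0.02867013,  0.0683903 ,  0.07060362, -0.03166298,
       -0.00952491]), 'joint_efforts': array([-4.81982488e-05, -5.21565270e+01,  4.65652013e+01,  1.61244784e-02,
        1.11723587e-04,  2.73942891e-05]), 'ee_pos': array([ 0.20128704, -0.51165099,  0.25567149]), 'tcp_rot': array([-1.79932783e+02, -6.19654623e-04,  2.14751095e+01]), 'wrist_force': array([-0.64576504, -0.53592963,  0.02889599]), 'torque': array([ 0.02767744,  0.02380291, -0.0008721 ]), 'grasp_force': 0.0, 'opening': 0.0854353687490332}
```

View pics/scene0.png

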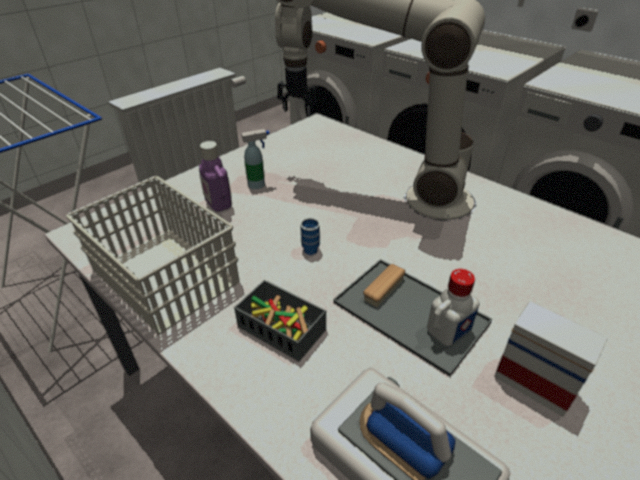

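View pics/top0.png

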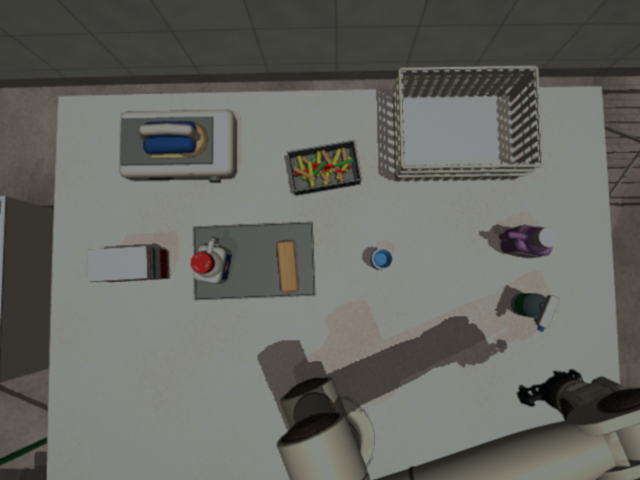

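The top view shows the stack rim near (381,259), the red cap near (202,262), the brush near (288,265) and the tray spanning (193..314, 223..299). In the scene view the stack is near (311,225) and the cap near (461,275). I'll enlarge these areas next.

```bash
python3 - <<'E'
import cv2,numpy as np
s=cv2.imread("pics/scene0.png");t=cv2.imread("pics/top0.png")
def c(im,x,y,w=50,h=37.5,k=8): 
    return cv2.resize(im[int(y):int(y+h+.5),x:x+w],(400,300),interpolation=cv2.INTER_CUBIC)
# origins (x,y), 8x
p=[c(s,290,211),c(s,436,262),c(t,358,240),c(t,185,236)]
o=np.vstack([np.hstack(p[:2]),np.hstack(p[2:])])
for i in range(0,800,40): cv2.line(o,(i,0),(i,6),(0,255,255),1);cv2.line(o,(i,300),(i,306),(0,255,255),1)
for i in range(0,600,40): cv2.line(o,(0,i),(6,i),(0,255,255),1);cv2.line(o,(400,i),(406,i),(0,255,255),1)
cv2.imwrite("pics/crop1.png",cv2.convertScaleAbs(o,alpha=1.5,beta=10))
E
```

```text
(no output)
```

View pics/crop1.png

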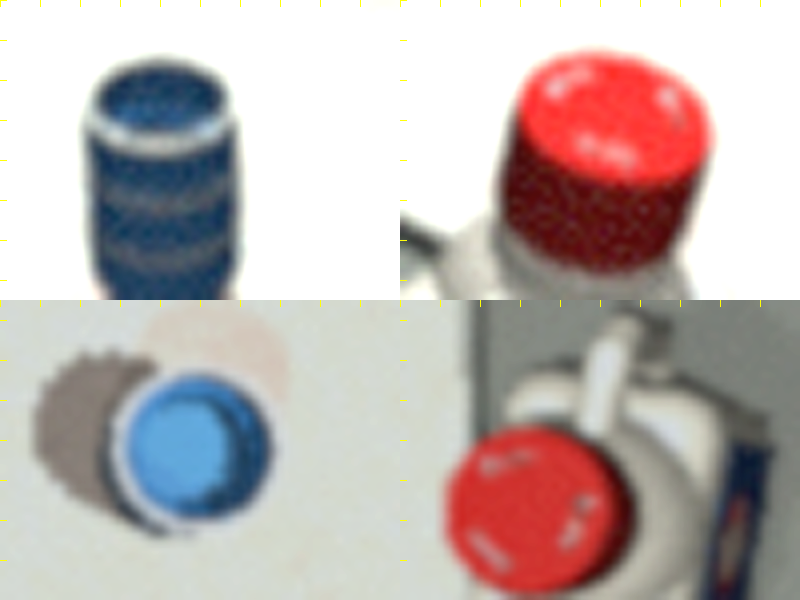

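The crops show the stack rim centred at panel (160,103) in scene and (192,150) in top, and the cap's top face centred at (215,118) in scene and (132,210) in top. I'll triangulate these, along with the tray corners.

```bash
cat > h.py <<'E'
from workcell import bot, optics, ticket
import numpy as np, cv2
I={n:optics.camera_info(n) for n in("scene","top")}
def ray(n,u,v):
    i=I[n];K=np.array(i["mtx"]);E=np.array(i["extrinsics"])
    d=cv2.undistortPoints(np.array([[[u,v]]],float),K,np.array([i["k1"],0,0,0.]))[0,0]
    r=E[:3,:3]@[d[0],d[1],1];return E[:3,3],r/np.linalg.norm(r)
def tri(a,b):
    (o1,r1),(o2,r2)=ray("scene",*a),ray("top",*b)
    s=np.linalg.lstsq(np.c_[r1,-r2],o2-o1,rcond=None)[0]
    p,q=o1+s[0]*r1,o2+s[1]*r2;return (p+q)/2,np.linalg.norm(p-q)
def onz(n,u,v,z):
    o,r=ray(n,u,v);return o+r*(z-o[2])/r[2]
E
python3 - <<'E'
from h import *
def px(x0,y0,x,y):return x0+(x+.5)/8-.5,y0+(y+.5)/(300/38)-.5
print("rim",tri(px(290,211,160,103),px(358,240,192,150)))
print("cap",tri(px(436,262,215,118),px(185,236,132,210)))
print("rim z.106",onz("scene",*px(290,211,160,103),.106),onz("top",*px(358,240,192,150),.106))
print("cap z.197",onz("scene",*px(436,262,215,118),.197),onz("top",*px(185,236,132,210),.197))
for p in((193,226),(313,223),(314,295),(195,299)):print("tray",onz("top",*p,.016))
for p in((278,240),(297,240),(298,292),(280,292)):print("brush",onz("top",*p,.042))
for p in((625-400,320),(590-400,420)):print("handle",onz("top",*px(185,236,p[0],p[1]-300),.138))
E
```

```text
rim (array([ 0.51989799, -0.1446088 ,  0.10571728]), np.float64(0.0002385760263668014))
cap (array([0.5119868 , 0.33899497, 0.19553779]), np.float64(0.0029875301475782616))
rim z.106 [ 0.52022893 -0.14444319  0.106     ] [ 0.51980617 -0.14449248  0.106     ]
cap z.197 [0.51247942 0.34070664 0.197     ] [0.51264918 0.33726688 0.197     ]
tray [0.62982973 0.41055085 0.016     ]
tray [0.6334402  0.04991092 0.016     ]
tray [0.41921258 0.04924804 0.016     ]
tray [0.41187107 0.40250606 0.016     ]
brush [0.58164945 0.15205907 0.042     ]
brush [0.58083783 0.09625643 0.042     ]
brush [0.429065   0.09456883 0.042     ]
brush [0.429751  0.1469721 0.042    ]
handle [0.58114811 0.32129433 0.138     ]
handle [0.54638551 0.33314224 0.138     ]
```

Triangulated heights match the text: rim at 0.1057 (0.106 expected) and cap top at 0.1955 (0.197 expected). The tray centre is about (0.524, 0.228), and the free floor runs from y≈0.155 to 0.285, so the cup goes at about (0.52, 0.218). Now I'll move to above the stack.

Units first: shifts go in shares of 50 cm and turns go in shares of 180 degrees. So 0.18 m is 0.36, 0.144 m is 0.288, -35 degrees is -0.1944.

```bash
cat >> h.py <<'E'
from scipy.spatial.transform import Rotation as R
def go(p,yaw):
    o=bot.get_obs();r=R.from_euler("xyz",o["tcp_rot"],degrees=True)
    d=r.inv().apply(np.array(p)-o["ee_pos"])
    t=-(yaw-o["tcp_rot"][2]+180)%360-180
    print("t",round(o["time"],2),"shift",d.round(4),"turn",round(t,1),"F",o["wrist_force"].round(1),"q6",o["q"][5].round(1))
E
```

Call:
pendant(
  steps=[
    [0.072, -0.038, 0, -0.0389, 0.085],
    [0.144, -0.076, 0, -0.0778, 0.085],
    [0.216, -0.114, 0, -0.1167, 0.085],
    [0.288, -0.152, 0, -0.1556, 0.085],
    [0.36, -0.19, 0, -0.1944, 0.085],
  ],
  force=25,
)

```text
time: 0.52
ee_pos: [0.3347, -0.3559, 0.256]
tcp_rot: [-180.0, -0.0, 56.8]
wrist_force: [0.3, -0.6, -0.0]
opening: 0.0848
grasp_force: 0.0
```

```bash
python3 -c "
from h import *
go([.52,-.1445,.256],90)"
```

```text
t 0.52 shift [0.2783 0.0392 0.    ] turn -33.2 F [ 0.3 -0.6 -0. ] q6 76.5
```

Scaled: 0.2 m is 0.4, 0.16 m is 0.32, -33.2 degrees is -0.1844.

Call:
pendant(
  steps=[
    [0.08, 0.012, 0, -0.0389, 0.085],
    [0.16, 0.024, 0, -0.0778, 0.085],
    [0.24, 0.036, 0, -0.1167, 0.085],
    [0.32, 0.048, 0, -0.1556, 0.085],
    [0.4, 0.056, 0, -0.1844, 0.085],
  ],
)

```text
time: 0.93
ee_pos: [0.4689, -0.2045, 0.256]
tcp_rot: [-180.0, -0.0, 90.0]
wrist_force: [-0.5, -1.1, -0.2]
opening: 0.0851
grasp_force: 0.0
```

```bash
python3 -c "
from h import *
go([.52,-.1445,.256],90)"
```

```text
t 0.93 shift [0.0599 0.0511 0.    ] turn 0.0 F [-0.5 -1.1 -0.2] q6 66.4
```

Scaled: 0.116 m is 0.232, 0.09 m is 0.18.

Call:
pendant(
  steps=[
    [0.06, 0.05, 0.02, 0, 0.085],
    [0.12, 0.102, 0.04, 0, 0.085],
    [0.12, 0.102, 0.11, 0, 0.085],
    [0.12, 0.102, 0.18, 0, 0.085],
    [0.12, 0.102, 0.232, 0, 0.085],
  ],
)

```text
time: 1.35
ee_pos: [0.5189, -0.1453, 0.1371]
tcp_rot: [-179.9, -0.0, 89.8]
wrist_force: [-0.4, 0.3, -0.4]
opening: 0.0847
grasp_force: 0.0
```

```bash
python3 - <<'E'
from h import *
go([.52,-.1445,.110],90)
s=optics.camera("scene");t=optics.camera("top")
f=lambda im,x,y:cv2.resize(im[y:y+60,x:x+80],(400,300),interpolation=2)
cv2.imwrite("pics/c2.png",cv2.convertScaleAbs(np.hstack([f(s,270,185),f(t,342,230)]),alpha=1.5))
E
```

```text
t 1.35 shift [0.0008 0.0012 0.0271] turn -0.2 F [-0.4  0.3 -0.4] q6 74.6
```

View pics/c2.png

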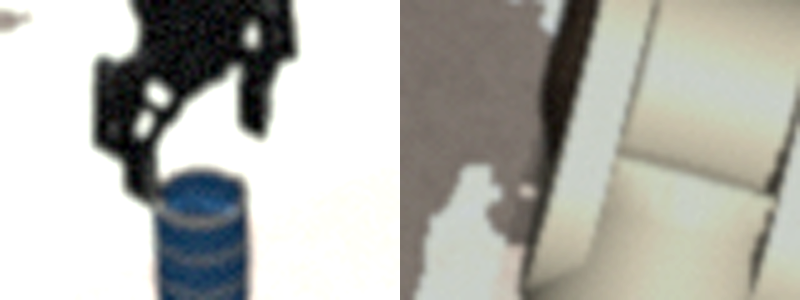

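The gripper straddles the top cup, with fingertips near crop (145,200) and (260,135), just above the rim. I'll check the tip height.

Scaled: 0.027 m is 0.054, 0.024 m is 0.048.

```bash
python3 - <<'E'
from h import *
for u,v in((145,200),(260,136)):
    o,r=ray("scene",270+u/5,185+v/5);print(o+r*(-.1453-o[1])/r[1])
E
```

```text
[ 0.56260813 -0.1453      0.1240773 ]
[ 0.46492404 -0.1453      0.11809709]
```

Call:
pendant(
  steps=[
    [0, 0.002, 0.024, 0, 0.085],
    [0.002, 0.002, 0.048, 0, 0.085],
    [0.002, 0.002, 0.054, 0, 0.085],
    [0.002, 0.002, 0.054, 0, 0.085],
  ],
)

```text
time: 1.78
ee_pos: [0.5201, -0.1457, 0.1131]
tcp_rot: [-180.0, -0.0, 89.7]
wrist_force: [0.3, -0.2, -0.5]
opening: 0.085
grasp_force: 0.0
```

Scaled: 0.005 m is 0.01.

Call:
pendant(
  steps=[
    [0, 0, 0.01, 0, 0.085],
    [0, 0, 0.01, 0, 0.06],
    [0, 0, 0.01, 0, 0.05],
    [0, 0, 0.01, 0, 0.05],
    [0, 0, 0.01, 0, 0.05],
  ],
  force=25,
)

```text
time: 2.2
ee_pos: [0.5206, -0.1457, 0.109]
tcp_rot: [179.9, 0.0, 89.7]
wrist_force: [0.3, -0.0, 2.3]
opening: 0.0603
grasp_force: 27.3
```

Call:
pendant(
  steps=[
    [0, 0, 0, 0, 0.05],
    [0, 0, 0, 0, 0.05],
    [0, 0, 0, 0, 0.05],
  ],
)

```text
time: 2.45
ee_pos: [0.5206, -0.1457, 0.109]
tcp_rot: [179.9, 0.0, 89.7]
wrist_force: [-0.9, 0.2, 5.5]
opening: 0.0601
grasp_force: 27.5
```

Scaled: -0.06 m is -0.12, -0.04 m is -0.08.

Call:
pendant(
  steps=[
    [0, 0, -0.012, 0, 0.05],
    [0, 0, -0.028, 0, 0.05],
    [0, 0, -0.052, 0, 0.05],
    [0, 0, -0.08, 0, 0.05],
    [0, 0, -0.12, 0, 0.05],
  ],
)

```text
time: 2.87
ee_pos: [0.5197, -0.1454, 0.1687]
tcp_rot: [-179.9, -0.0, 89.7]
wrist_force: [0.5, 0.4, 0.3]
opening: 0.0597
grasp_force: 27.2
```

Call:
pendant(
  steps=[
    [0, 0, -0.04, 0, 0.05],
    [0, 0, -0.08, 0, 0.05],
    [0, 0, -0.08, 0, 0.05],
  ],
)

```text
time: 3.12
ee_pos: [0.5214, -0.1459, 0.2135]
tcp_rot: [179.7, 0.1, 89.7]
wrist_force: [0.1, -0.0, -0.1]
opening: 0.0601
grasp_force: 27.2
```

```bash
python3 - <<'E'
from h import *
go([.52,.218,.209],90)
s=optics.camera("scene");cv2.imwrite("pics/s3.png",cv2.convertScaleAbs(cv2.resize(s[150:270,250:410],(640,480),interpolation=2),alpha=1.5))
E
```

```text
t 3.12 shift [ 0.3639 -0.0035  0.0039] turn -0.3 F [ 0.1 -0.  -0.1] q6 74.7
```

View pics/s3.png

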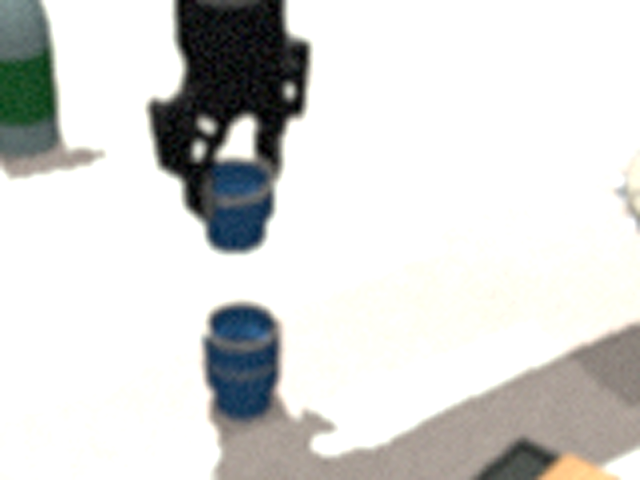

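One cup is held level, and two stay nested at (242,360). I'll carry it over the tray.

Call:
pendant(
  steps=[
    [0.04, 0, 0, 0, 0.05],
    [0.12, -0.002, 0, 0, 0.05],
    [0.2, -0.002, 0, 0, 0.05],
    [0.28, -0.004, 0, 0, 0.05],
    [0.36, -0.004, 0, 0, 0.05],
  ],
)

```text
time: 3.58
ee_pos: [0.5185, 0.036, 0.2079]
tcp_rot: [-180.0, 0.0, 89.6]
wrist_force: [0.2, 0.3, -1.2]
opening: 0.0598
grasp_force: 27.2
```

Call:
pendant(
  steps=[
    [0.08, 0, 0, 0, 0.05],
    [0.16, -0.002, 0, 0, 0.05],
    [0.24, -0.002, 0, 0, 0.05],
    [0.32, -0.002, 0, 0, 0.05],
    [0.368, -0.002, 0, 0, 0.05],
  ],
)

```text
time: 4.0
ee_pos: [0.5185, 0.2218, 0.2076]
tcp_rot: [-179.9, -0.0, 89.8]
wrist_force: [0.4, -0.1, 0.5]
opening: 0.0601
grasp_force: 27.2
```

```bash
python3 -c "
from h import *
go([.52,.218,.064],90)"
```

```text
t 4.0 shift [-0.0038  0.0017  0.1436] turn -0.2 F [ 0.4 -0.1  0.5] q6 113.4
```

Scaled: 0.138 m is 0.276, 0.13 m is 0.26.

Call:
pendant(
  steps=[
    [-0.004, 0.002, 0.07, 0, 0.05],
    [-0.006, 0.002, 0.15, 0, 0.05],
    [-0.006, 0.002, 0.22, 0, 0.05],
    [-0.006, 0.002, 0.26, 0, 0.05],
    [-0.006, 0.002, 0.276, 0, 0.05],
  ],
)

```text
time: 4.42
ee_pos: [0.518, 0.2147, 0.0658]
tcp_rot: [-179.7, 0.1, 89.7]
wrist_force: [-0.9, -1.1, 0.3]
opening: 0.0602
grasp_force: 27.2
```

Call:
pendant(
  steps=[
    [0, 0, 0.004, 0, 0.05],
    [0, 0, 0.008, 0, 0.05],
    [0, 0, 0.01, 0, 0.05],
    [0, 0, 0.012, 0, 0.05],
    [0, 0, 0.012, 0, 0.05],
  ],
)

```text
time: 4.83
ee_pos: [0.5209, 0.2157, 0.0655]
tcp_rot: [179.9, -0.0, 89.7]
wrist_force: [-1.1, 0.3, -0.0]
opening: 0.0597
grasp_force: 27.3
```

```bash
python3 -c "
from h import *
go([.52,.218,.059],90)"
```

```text
t 4.83 shift [ 0.0023 -0.0009  0.0065] turn -0.3 F [-1.1  0.3 -0. ] q6 112.8
```

Scaled: 0.004 m is 0.008, 0.002 m is 0.004.

Call:
pendant(
  steps=[
    [0, 0, 0.004, 0, 0.05],
    [0, 0, 0.008, 0, 0.05],
    [0, 0, 0.008, 0, 0.05],
  ],
)

```text
time: 5.08
ee_pos: [0.5202, 0.2154, 0.0601]
tcp_rot: [-180.0, 0.0, 89.7]
wrist_force: [-0.2, 0.2, -0.3]
opening: 0.0603
grasp_force: 27.3
```

Call:
pendant(
  steps=[
    [0, 0, 0.002, 0, 0.05],
    [0, 0, 0.004, 0, 0.05],
    [0, 0, 0.004, 0, 0.05],
  ],
)

```text
time: 5.33
ee_pos: [0.5203, 0.2156, 0.059]
tcp_rot: [180.0, -0.0, 89.7]
wrist_force: [-2.9, -0.8, 5.1]
opening: 0.0598
grasp_force: 27.7
```

Contact (5 N) came at TCP z 0.059, as expected. I'll release, wait, and rise.

Call:
pendant(
  steps=[
    [0, 0, 0, 0, 0.07],
    [0, 0, 0, 0, 0.085],
    [0, 0, 0, 0, 0.085],
    [0, 0, 0, 0, 0.085],
    [0, 0, 0, 0, 0.085],
  ],
)

```text
time: 5.75
ee_pos: [0.5202, 0.2154, 0.0581]
tcp_rot: [-180.0, 0.0, 89.7]
wrist_force: [0.3, -0.1, 0.1]
opening: 0.0851
grasp_force: 0.0
```

Call:
pendant(
  steps=[
    [0, 0, -0.01, 0, 0.085],
    [0, 0, -0.04, 0, 0.085],
    [0, 0, -0.12, 0, 0.085],
    [0, 0, -0.2, 0, 0.085],
    [0, 0, -0.28, 0, 0.085],
  ],
)

```text
time: 6.17
ee_pos: [0.5197, 0.2152, 0.2001]
tcp_rot: [-180.0, 0.0, 89.7]
wrist_force: [1.3, -0.3, -0.0]
opening: 0.0848
grasp_force: 0.0
```

Call:
pendant(
  steps=[
    [0, 0, -0.06, 0, 0.085],
    [0, 0, -0.12, 0, 0.085],
    [0, 0, -0.12, 0, 0.085],
  ],
)

```text
time: 6.42
ee_pos: [0.5214, 0.2159, 0.2653]
tcp_rot: [179.5, -0.2, 89.7]
wrist_force: [1.0, 1.0, 1.2]
opening: 0.085
grasp_force: 0.0
```

```bash
python3 - <<'E'
from h import *
go([.5125,.339,.256],90)
s=optics.camera("scene");cv2.imwrite("pics/s4.png",cv2.convertScaleAbs(cv2.resize(s[210:390,320:560],(800,600),interpolation=2),alpha=1.5))
E
```

```text
t 6.42 shift [ 0.123  -0.0097  0.0096] turn -0.3 F [1.  1.  1.2] q6 112.8
```

View pics/s4.png

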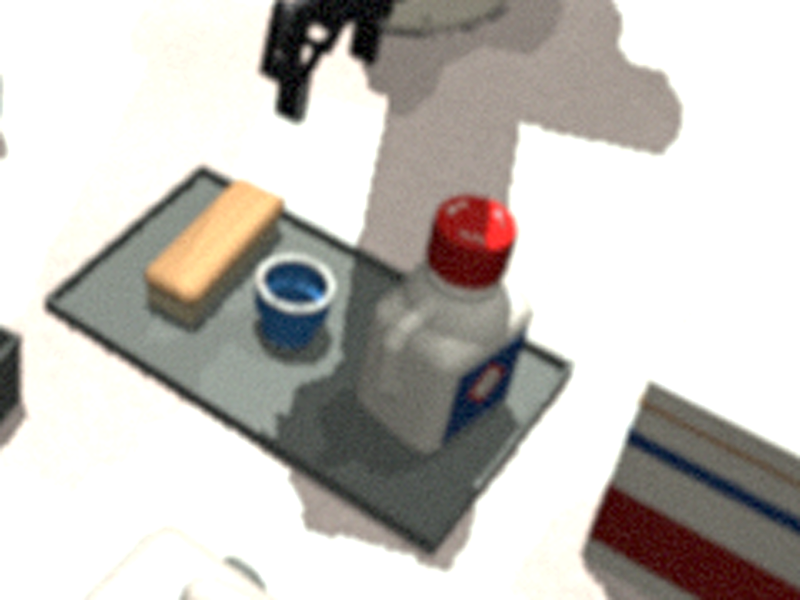

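The cup stands upright in the tray at (293,305) between the brush and the bottle, which hasn't moved, and its red cap is at (475,235). Next I'll move above the cap.

Scaled: 0.123 m is 0.246, 0.1 m is 0.2.

Call:
pendant(
  steps=[
    [0.06, -0.004, 0, 0, 0.085],
    [0.13, -0.008, 0, 0, 0.085],
    [0.2, -0.012, 0, 0, 0.085],
    [0.246, -0.017, 0, 0, 0.085],
    [0.246, -0.017, 0, 0, 0.085],
  ],
  force=80,
)

```text
time: 6.88
ee_pos: [0.5114, 0.3422, 0.2563]
tcp_rot: [-179.9, 0.0, 89.9]
wrist_force: [0.8, -0.3, -0.2]
opening: 0.0849
grasp_force: 0.0
```

Call:
pendant(
  steps=[
    [0, 0, 0.02, 0, 0.085],
    [0, 0, 0.04, 0, 0.085],
    [0, 0, 0.06, 0, 0.085],
    [0, 0, 0.06, 0, 0.085],
  ],
)

```text
time: 7.22
ee_pos: [0.512, 0.3371, 0.225]
tcp_rot: [-179.8, 0.1, 89.6]
wrist_force: [0.0, -0.6, -0.1]
opening: 0.0849
grasp_force: 0.0
```

```bash
python3 - <<'E'
from h import *
go([.5125,.339,.188],90)
s=optics.camera("scene");t=optics.camera("top")
f=lambda im,x,y:cv2.resize(im[y:y+80,x:x+80],(400,400),interpolation=2)
cv2.imwrite("pics/c5.png",cv2.convertScaleAbs(np.hstack([f(s,420,230),f(t,162,222)]),alpha=1.5))
E
```

```text
t 7.22 shift [0.002  0.0007 0.037 ] turn -0.4 F [ 0.  -0.6 -0.1] q6 123.8
```

View pics/c5.png

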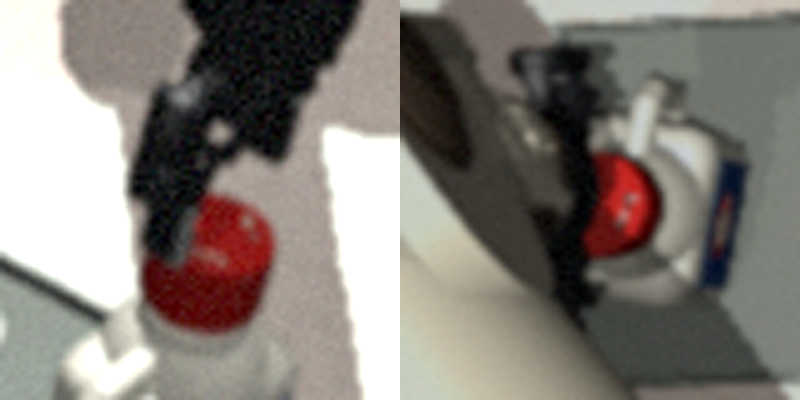

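The gripper straddles the cap, with the near fingertip at (168,258) just outside the cap edge. I'll descend watching force.

Scaled: 0.036 m is 0.072, 0.03 m is 0.06.

Call:
pendant(
  steps=[
    [0.002, 0, 0.02, 0, 0.085],
    [0.004, 0, 0.04, 0, 0.085],
    [0.004, 0, 0.06, 0, 0.085],
    [0.004, 0, 0.072, 0, 0.085],
    [0.004, 0, 0.072, 0, 0.085],
  ],
)

```text
time: 7.73
ee_pos: [0.5119, 0.3401, 0.19]
tcp_rot: [-179.9, 0.1, 89.7]
wrist_force: [1.1, 0.3, -0.3]
opening: 0.0847
grasp_force: 0.0
```

```bash
python3 -c "
from h import *
go([.5125,.339,.188],90)"
```

```text
t 7.73 shift [-0.0011  0.0006  0.002 ] turn -0.3 F [ 1.1  0.3 -0.3] q6 123.9
```

Scaled: 0.003 m is 0.006, -0.001 m is -0.002.

Call:
pendant(
  steps=[
    [-0.002, 0, 0.006, 0, 0.085],
    [-0.002, 0, 0.006, 0, 0.065],
    [-0.002, 0, 0.006, 0, 0.045],
    [-0.002, 0, 0.006, 0, 0.045],
    [-0.002, 0, 0.006, 0, 0.045],
  ],
  force=80,
)

```text
time: 8.15
ee_pos: [0.5123, 0.3397, 0.1902]
tcp_rot: [180.0, -0.0, 89.7]
wrist_force: [-3.1, 0.1, 4.6]
opening: 0.0546
grasp_force: 83.1
```

Call:
pendant(
  steps=[
    [0, 0, 0, 0, 0.045],
    [0, 0, 0, 0, 0.045],
    [0, 0, 0, 0, 0.045],
  ],
)

```text
time: 8.4
ee_pos: [0.5124, 0.3396, 0.1899]
tcp_rot: [180.0, -0.0, 89.7]
wrist_force: [-4.2, 0.3, 5.7]
opening: 0.0546
grasp_force: 83.1
```

Scaled: 0.006 m is 0.012, 0.005 m is 0.01.

Call:
pendant(
  steps=[
    [0, 0, 0.004, 0, 0.045],
    [0, 0, 0.008, 0, 0.045],
    [0, 0, 0.01, 0, 0.045],
    [0, 0, 0.012, 0, 0.045],
    [0, 0, 0.012, 0, 0.045],
  ],
)

```text
time: 8.82
ee_pos: [0.5124, 0.3396, 0.1844]
tcp_rot: [180.0, -0.1, 89.7]
wrist_force: [-4.8, -1.1, 10.0]
opening: 0.0547
grasp_force: 83.6
```

Call:
pendant(
  steps=[
    [0, 0, 0.002, 0, 0.045],
    [0, 0, 0.002, 0, 0.045],
  ],
)

```text
time: 8.98
ee_pos: [0.5124, 0.3397, 0.1836]
tcp_rot: [179.9, -0.1, 89.7]
wrist_force: [-4.9, -1.1, 10.8]
opening: 0.0546
grasp_force: 83.7
```

At 10.8 N the cap is pressed about 6 mm. Now I'll twist counter-clockwise from above, which is a negative turn about tool z.

Scaled: -24 degrees is -0.1333.

Call:
pendant(
  steps=[
    [0, 0, 0, -0.0222, 0.045],
    [0, 0, 0, -0.05, 0.045],
    [0, 0, 0, -0.0778, 0.045],
    [0, 0, 0, -0.1056, 0.045],
    [0, 0, 0, -0.1333, 0.045],
  ],
)

```text
time: 9.4
ee_pos: [0.5126, 0.3399, 0.184]
tcp_rot: [179.9, -0.1, 113.9]
wrist_force: [-4.8, -0.6, 10.0]
opening: 0.0548
grasp_force: 83.7
```

```bash
python3 -c "
from h import *
print(bot.get_obs()['torque'].round(2))"
```

```text
[ 0.    0.91 -0.11]
```

Scaled: -24 degrees is -0.1333.

Call:
pendant(
  steps=[
    [0, 0, 0, -0.0278, 0.045],
    [0, 0, 0, -0.0556, 0.045],
    [0, 0, 0, -0.0833, 0.045],
    [0, 0, 0, -0.1111, 0.045],
    [0, 0, 0, -0.1333, 0.045],
  ],
)

```text
time: 9.82
ee_pos: [0.5128, 0.34, 0.184]
tcp_rot: [179.8, 0.0, 137.9]
wrist_force: [-3.6, 0.4, 10.9]
opening: 0.0544
grasp_force: 83.7
```

Call:
pendant(
  steps=[
    [0, 0, 0, -0.0278, 0.045],
    [0, 0, 0, -0.0556, 0.045],
    [0, 0, 0, -0.0833, 0.045],
    [0, 0, 0, -0.1222, 0.045],
    [0, 0, 0, -0.1222, 0.045],
  ],
)

```text
time: 10.23
ee_pos: [0.513, 0.3399, 0.184]
tcp_rot: [179.9, 0.1, 160.1]
wrist_force: [-2.3, 0.2, 11.3]
opening: 0.0544
grasp_force: 83.7
```

```bash
python3 - <<'E'
from h import *
print(bot.get_obs()['torque'].round(2))
s=optics.camera("scene");t=optics.camera("top")
f=lambda im,x,y:cv2.resize(im[y:y+100,x:x+100],(400,400),interpolation=2)
cv2.imwrite("pics/c6.png",cv2.convertScaleAbs(np.hstack([f(s,410,250),f(t,162,222)]),alpha=1.5))
E
```

```text
[-0.01  0.46  0.05]
```

View pics/c6.png

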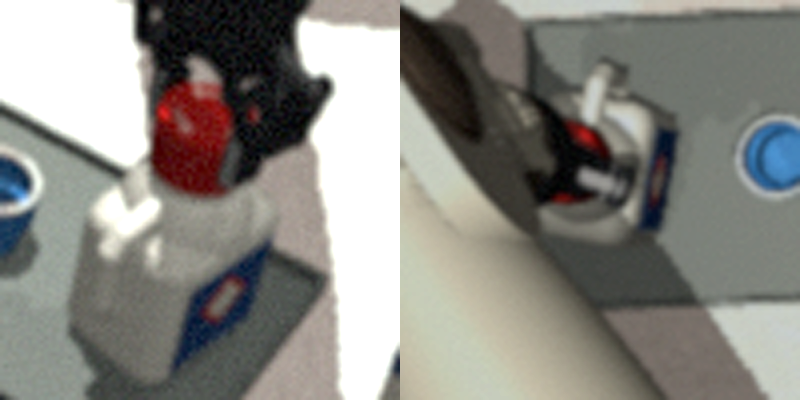

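The bottle stands unturned with its handle in the same place, and the cap has turned 70.4° in the fingers. I'll lift gently and watch the force for a still-locked cap.

Scaled: -0.011 m is -0.022, -0.009 m is -0.018.

Call:
pendant(
  steps=[
    [0, 0, -0.006, 0, 0.045],
    [0, 0, -0.012, 0, 0.045],
    [0, 0, -0.018, 0, 0.045],
    [0, 0, -0.022, 0, 0.045],
    [0, 0, -0.022, 0, 0.045],
  ],
)

```text
time: 10.75
ee_pos: [0.5126, 0.3395, 0.1933]
tcp_rot: [180.0, 0.0, 159.7]
wrist_force: [-0.8, 1.2, 0.1]
opening: 0.0547
grasp_force: 84.1
```

Call:
pendant(
  steps=[
    [0, 0, -0.008, 0, 0.045],
    [0, 0, -0.018, 0, 0.045],
    [0, 0, -0.028, 0, 0.045],
    [0, 0, -0.038, 0, 0.045],
    [0, 0, -0.048, 0, 0.045],
  ],
)

```text
time: 11.17
ee_pos: [0.5126, 0.3394, 0.218]
tcp_rot: [180.0, 0.0, 159.7]
wrist_force: [0.4, -0.2, -1.2]
opening: 0.0546
grasp_force: 84.2
```

Call:
pendant(
  steps=[
    [0, 0, -0.016, 0, 0.045],
    [0, 0, -0.036, 0, 0.045],
    [0, 0, -0.056, 0, 0.045],
    [0, 0, -0.072, 0, 0.045],
    [0, 0, -0.08, 0, 0.045],
  ],
)

```text
time: 11.58
ee_pos: [0.5128, 0.3397, 0.2592]
tcp_rot: [179.9, 0.1, 159.7]
wrist_force: [-0.7, -0.3, -0.5]
opening: 0.0544
grasp_force: 84.2
```

Call:
pendant(
  steps=[
    [0, 0, 0, 0, 0.045],
    [0, 0, 0, 0, 0.045],
    [0, 0, 0, 0, 0.045],
    [0, 0, 0, 0, 0.045],
    [0, 0, 0, 0, 0.045],
  ],
)

```text
time: 12.0
ee_pos: [0.5124, 0.3394, 0.2568]
tcp_rot: [-180.0, -0.0, 159.7]
wrist_force: [0.4, -0.3, -0.4]
opening: 0.0546
grasp_force: 84.2
```

```bash
python3 - <<'E'
from h import *
s=optics.camera("scene");cv2.imwrite("pics/s7.png",cv2.convertScaleAbs(cv2.resize(s[180:390,280:560],(800,600),interpolation=2),alpha=1.5))
E
```

```text
(no output)
```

View pics/s7.png

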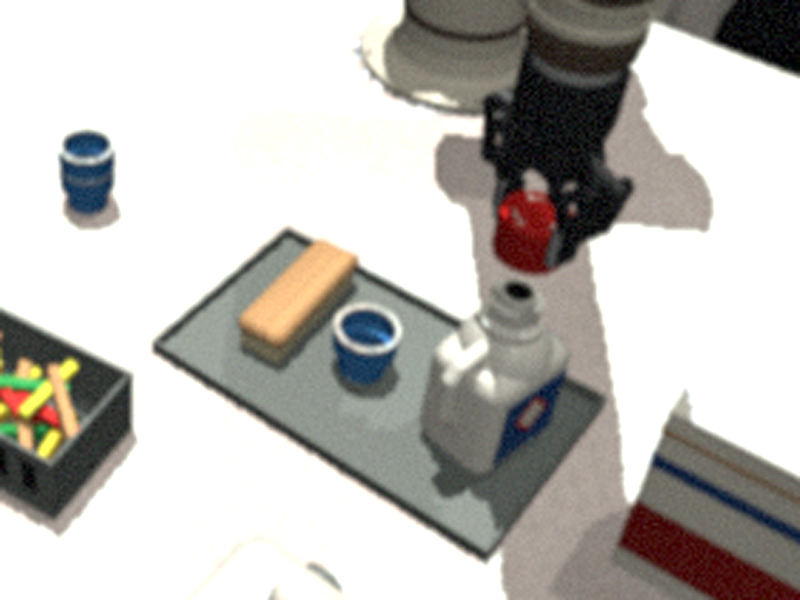

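The cap is off and level at (527,230), above the open mouth at (518,291). The bottle and cup stand in the tray, and the other two cups are still nested at (87,170). Cap z in the bottle frame is about 0.22, within the allowed range.

```bash
python3 -c "
from workcell import bot, optics, ticket
print(ticket.job_done())"
```

```text
the job is handed in; nothing more can be done
None
```

I handed the job in at about 12 s of the 54 s limit, with no verdict returned: the top cup stands in the tray, and the cap is off and held level about 4–5 cm above the open mouth, with everything else in the last picture in place.

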